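# Open the child-resistant tub of cleaning tablets at the juice bar

## Task

It is closing time at the juice bar: open the tub of cleaning tablets, the one with the blue child-resistant cap. Press the cap down hard and, keeping it pressed, turn it anticlockwise (seen from above) to its stop, then let go so that it springs up, open. Leave the red-capped tub shut, and do not shift or tip the clear measuring jug that stands on the counter beyond the two tubs.

Things in the scene. Friction and masses are not known exactly. Their poses are not given: they have to be found in the camera images.
- blue_knob (a point): Centre of the top of the blue cap's round knob, z up; turns with the cap. Knob: dark blue, ribbed, 40 mm across, 24 high, top 164 mm above the counter. Below it the cap's flat rim: 72 across, top face 140 up, two white arrows. Fingertips gripping the knob can bear down on the rim at both sides. White tub, 92 mm square, blue band, in a fixed 104 mm steel cradle: it cannot move.
- blue_cap (a joint): Turn of the blue cap, rad: 0 to 0.1 shut, grows anticlockwise from above, catch freed by 1.0, stop at 1.25; takes 0.1 N m. A spring holds it up: it gives at 7 N, 10 N sinks it 4 mm, 13 N the full 8 mm, to a hard stop. It cannot turn unless 4 mm down: keep it 6 to 8 mm down while turning. Turned past 1.0 and let go, it springs up 5 mm above its shut height.
- red_cap (a joint): Turn of the cap, rad, of the other tub, alike in all but colour (red band and cap, dark red knob): 0 shut. Not to be opened.
- jug: Clear open jug, 90 mm across, 120 high, handle on its +y side, loose on the counter on the far side of the two tubs. Origin at the centre of its underside. (A like jug on a marble tray does not matter.)
Mind the look-alikes: they are no part of the job. Leave any pink look-alike of the part that bears red_cap alone.

How it is judged:
By the outcome, as a careful person would: the job done as asked, in the order asked, and still so for the second after the job is handed in, with the robot touching nothing.
It also fails if it takes over 35 s, if anything falls off the work surface, if the arm or the gripper's body presses on something with over 40 N, if the wrist force passes 120 N, or if a joint passes its speed limit or range.

## Robot

A 7-joint arm with a two-finger parallel gripper is mounted at the origin on the work surface. World frame = base frame: x ahead of the robot, y to its left, z up, the work surface at z = 0. Lengths are in m, angles in rad, forces in N, time in s.
With the tool pointing down it reaches from about 0.4 to 0.85 m from the base axis. Payload 10.4 kg.
Tool frame: the origin (TCP) lies at the centre of the arm's flange, where the gripper is bolted on; the fingertips stand 182 mm ahead of it and the grasp point (between the pads) lies r.grasp_offset ahead of it (r.grasp_offset is the distance from the TCP to the grasp point, in m); z points along the fingers, y is the line along which they close (so a half turn about z gives the same grasp; the last joint's range is limited). The gripper opens to 87 mm and grips with 3 to 60 N. Pads are 19 mm wide; open, the fingers measure 117 mm over their backs; the gripper's body (75 mm by 190 mm) begins 51 mm behind the grasp point.
Start: joints at [-1.324, 0.332, -0.065, 1.46, 0.022, 1.35, -0.088], TCP at [0.167, 0.602, 0.405] pointing down, gripper open.
Joint ranges: [-2.6, 2.6], [-0.5, 2.12], [-1.47, 1.34], [0.16, 2.42], [-1.27, 4.41], [0.06, 2.06], [-2.6, 2.6]. Speed limits (rad/s): [2.22, 2.22, 2.79, 2.79, 3.14, 3.14, 3.14].

## Interface

Orientations are given as a unit quaternion [x, y, z, w].
In Python, from bench import status, vision, job, spotter, r gives the robot as it stands. The module is installed in compiled form; this text tells all that it offers.
- The arm moves only by the tool play_rows, never from a script. Its argument "series" is a list of rows, each a list of 6 numbers: the shift along the tool's x, y, z each as a share of 150 mm, from -1 to 1, then the turn, a rotation vector about the tool's x, y, z each as a share of 30 degrees, from -1 to 1. In form: [[x, y, z, ax, ay, az], ...]. A call has 1 to 5 rows; each row is the pose to reach, as a shift and turn from the pose commanded when the call began, along the tool's axes at that moment; what a row does not reach only later rows make up. A row lasts 1/10 s, in which the tool goes at most 50 mm and 8.59 degrees, less where a joint would pass 70% of its speed; a pose out of reach is approached as far as the arm can. A call with a number of a shift or a turn outside -1 to 1 is refused whole. A call with a gripper value outside its range is refused whole. "fingers" is the opening, from -1 (shut) to 1 (fully open), set as the call begins (left out, the last holds). The fingers move at their own pace and stop on an object; "squeeze" is the grip in N (left out, the last holds). Time passes only in rows, so rows that repeat a pose let the fingers close. It gives the time, the measured TCP pose, the force, the opening and the grip force at its end, in the units of the state.
- status.read_state(): the state, without advancing time (a new reading comes with each control period).
- vision.camera(name): name is "scene" or "top" or "wrist"; returns the picture (480x640x3 uint8, blue, green, red); there is no depth.
- vision.calibration(name): a dict with "fx", "fy", "cx", "cy" (pixels), "D" ([k1, k2, p1, p2, k3] as OpenCV has them; the pictures are not rectified), "rvec" (rotation vector, rad) and "tvec" (3), from world to camera coordinates, as OpenCV has them; the wrist camera has in their place "T_tool_cam" (4x4, takes a point from camera to tool coordinates, whose origin is the TCP and whose axes are the flange's). Camera axes: x right, y down, z forward; pixel columns grow to the right and rows downward; lengths in m; the calibration is good to about 2 mm. A picture is of the moment at which its call begins: read the wrist's pose just before it. calibration takes no time and is no camera call.
- job.close_job(): hands the job in; it is judged then, once.
Trained networks look in the newest picture that a camera, given by its name, has taken for a name from the list of things; names that differ only in an ending like _2 or _b are one class to them, and where a whole thing is asked for, a point or a joint stands for the part that bears it (a point fixed in the world has none). Each returns a list of dicts, best first, with "conf" (0 to 1); they miss things now and then, are a little off and sometimes report something else, mostly with a low value. They report only what shows in the picture. A call takes as long as a camera call. They do not tell look-alikes from the thing itself.
- spotter.boxes_of(camera, name): "point" ([x, y, z] in m, in world coordinates, good to about 4 mm: the middle of the surface that is visible of it).
- spotter.regions_of(camera, name): "pixels" (480x640 bool, what is visible of it).
The state is a dict: "time": time; "joint_positions": joint angles; "joint_vel": joint speeds; "joint_torque": joint torques, N m; "ee_pos": TCP position; "eef_rot": TCP orientation; "ft_force": force on the tool from outside, world axes, zero at the start; "torque": the same for the moment, N m; "width": finger opening in m; "grip_force": force on a finger pad.
Only numpy, scipy, OpenCV 4.12 (cv2) and the standard library are available. Lean on these libraries where they do the work, as an engineer would, in place of code of your own. Each camera call takes 0.05 s, during which the arm holds its last target. There are 200 camera calls.

## Working session

There is one attempt and no reset: what is moved stays moved. The work goes in short steps, Python scripts to look and compute and a tool call to move; the robot and the scene stay as the last step left them, time stands still between calls to the robot, and variables do not carry over. Pictures are saved under pics/ and viewed, at most 10 in all, crops included, and the job is handed in when it is done.

Besides the shell and the picture viewer there is one more tool, called after "Call:" in YAML: its name, and indented under it one key for each argument. play_rows: Moves the arm, as the interface text tells. Shift numbers are shares of 150 mm and turn numbers shares of 30 degrees, none past 1 either way. Its arguments: {"type":"object","properties":{"series":{"type":"array","items":{"type":"array","items":{"type":"number"}}},"fingers":{"type":"number"},"squeeze":{"type":"number"}},"required":["series"]}

```bash
mkdir -p pics
cat > h.py <<'E'
import numpy as np, cv2
from bench import status, vision, job, spotter, r
from scipy.spatial.transform import Rotation as R
def fixed(name):
    c=vision.calibration(name); K=np.array([[c['fx'],0,c['cx']],[0,c['fy'],c['cy']],[0,0,1.]])
    return K,np.array(c['D'],float),np.array(c['rvec'],float).ravel(),np.array(c['tvec'],float).ravel()
def px2plane(name,uv,z):
    K,D,rv,t=fixed(name); M=R.from_rotvec(rv).as_matrix()
    n=cv2.undistortPoints(np.array([[uv]],float),K,D)[0,0]
    d=M.T@np.array([*n,1]); o=-M.T@t
    return o+d*(z-o[2])/d[2]
E
python3 - <<'E'
from h import *
ims=[]
for n in ("top","scene"):
    im=vision.camera(n); cv2.imwrite(f"pics/{n}0.png",im)
    for w in ("blue_knob","blue_cap","red_cap","jug"):
        for d in spotter.boxes_of(n,w): print(n,w,np.round(d['point'],3),round(d['conf'],2))
s=status.read_state(); print(s['time'],s['ee_pos'],s['eef_rot'],s['ft_force'],r.grasp_offset,s['width'])
E
```

```text
top blue_knob [0.532 0.134 0.14 ] 0.6
top blue_cap [ 0.577 -0.107  0.139] 0.58
top red_cap [ 0.429 -0.249  0.138] 0.9
top red_cap [ 0.345 -0.08   0.139] 0.9
top red_cap [ 0.576 -0.107  0.139] 0.82
top red_cap [ 0.691 -0.264  0.142] 0.61
top jug [0.756 0.017 0.046] 0.82
scene blue_knob [0.541 0.118 0.136] 0.81
scene blue_cap [0.546 0.12  0.143] 0.76
scene red_cap [ 0.439 -0.264  0.141] 0.88
scene red_cap [ 0.362 -0.095  0.14 ] 0.83
scene red_cap [ 0.594 -0.121  0.136] 0.81
scene red_cap [ 0.707 -0.282  0.143] 0.67
scene jug [ 0.755 -0.013  0.083] 0.65
0.5 [0.16654549 0.60239233 0.40472886] [ 1.34468382e-01  9.90917885e-01 -1.48386478e-06 -1.59760570e-05] [-0.40408921 -0.57605305  0.5166977 ] 0.1635 0.0871213009215496
```

View pictures.

View pics/top0.png

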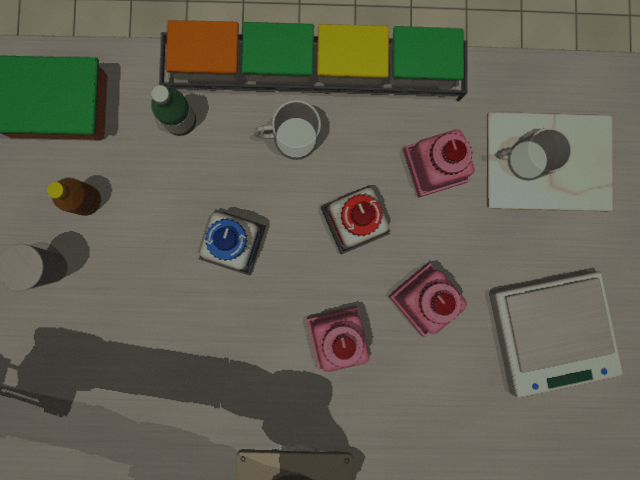

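View pics/scene0.png

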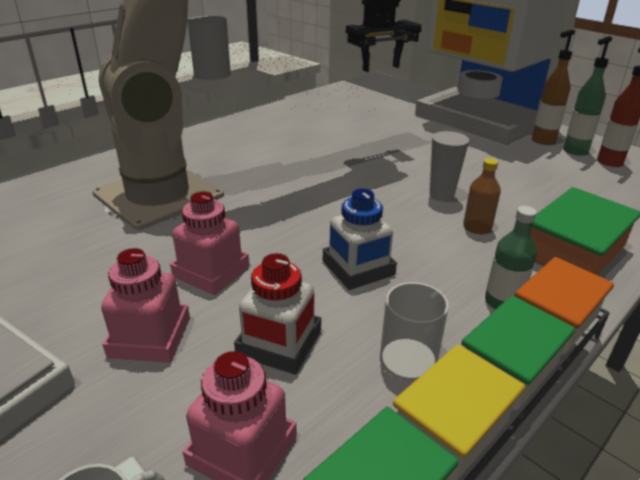

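Run:
```python
from h import *
for n in ("top","scene"):
    im=cv2.imread(f"pics/{n}0.png"); hsv=cv2.cvtColor(im,cv2.COLOR_BGR2HSV)
    u0,v0=(230,238) if n=="top" else (362,208)
    m=cv2.inRange(hsv,(100,120,30),(130,255,255)); z=np.zeros_like(m); w=45 if n=="top" else 20
    z[v0-w:v0+w,u0-w:u0+w]=m[v0-w:v0+w,u0-w:u0+w]
    for lo,hi in ((30,115),(116,255),(30,255)):
        k=z&cv2.inRange(hsv[...,2],lo,hi); k=cv2.morphologyEx(k,cv2.MORPH_OPEN,np.ones((3,3),np.uint8))
        c=max(cv2.findContours(k,0,2)[0],key=cv2.contourArea)
        (x,y),rad=cv2.minEnclosingCircle(c); print(n,lo,round(x),round(y),round(rad,1),[np.round(px2plane(n,(x,y),h),3) for h in (.14,.164)])
    K,D,rv,t=fixed(n); print('cam',-R.from_rotvec(rv).as_matrix().T@t)
a=cv2.imread("pics/top0.png")[193:283,180:280]; b=cv2.imread("pics/scene0.png")[180:270,312:412]
cv2.imwrite("pics/c.png",cv2.resize(np.hstack([a,b]),None,fx=4,fy=4,interpolation=cv2.INTER_CUBIC))
```

```text
top 30 225 238 13.9 [array([0.532, 0.134, 0.14 ]), array([0.531, 0.132, 0.164])]
top 116 221 248 13.3 [array([0.514, 0.142, 0.14 ]), array([0.513, 0.139, 0.164])]
top 30 225 239 20.3 [array([0.53 , 0.134, 0.14 ]), array([0.529, 0.132, 0.164])]
cam [0.47897934 0.0122083  1.20730214]
scene 30 363 200 12.9 [array([0.52 , 0.146, 0.14 ]), array([0.547, 0.113, 0.164])]
scene 116 367 212 11.3 [array([0.552, 0.122, 0.14 ]), array([0.578, 0.091, 0.164])]
scene 30 362 208 19.6 [array([0.537, 0.124, 0.14 ]), array([0.564, 0.093, 0.164])]
cam [ 1.05493501 -0.4864692   0.60246615]
```

View pics/c.png

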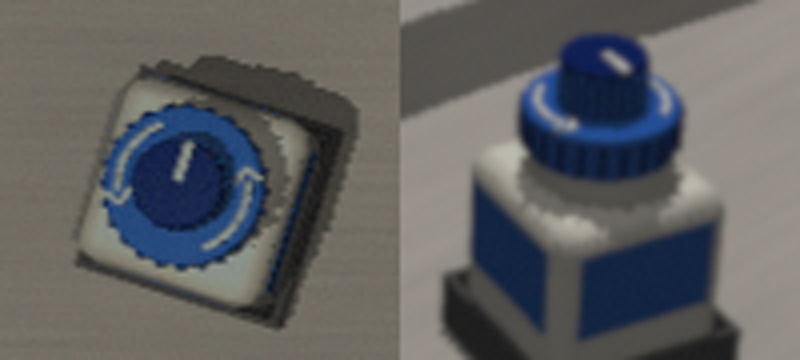

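The blue-capped tub is the single blue one (top picture 225,238; scene 363,194–208). The other candidates are the red tub (361,214) and three pink look-alikes (454,152; 441,303; 344,346), and I leave those alone. The crop shows the dark blue knob, blue rim and white arrows. The knob centre is about (0.531, 0.132).

Call:
play_rows:
  series:
    - [-0.2, -0.15, 0, 0, 0, 0]
    - [-0.4, -0.3, 0, 0, 0, 0]
    - [-0.6, -0.45, 0, 0, 0, 0]
    - [-0.8, -0.6, 0, 0, 0, 0]
    - [-1, -0.75, 0, 0, 0, 0]
  fingers: 1

```text
time: 1.0
ee_pos: [0.2819, 0.4526, 0.4049]
eef_rot: [0.135, 0.991, 0.0, 0.0]
ft_force: [0.2, 0.1, -0.1]
width: 0.087
grip_force: 0.0
```

Call:
play_rows:
  series:
    - [-0.2, -0.15, 0, 0, 0, 0]
    - [-0.4, -0.3, 0, 0, 0, 0]
    - [-0.6, -0.45, 0, 0, 0, 0]
    - [-0.8, -0.6, 0, 0, 0, 0]
    - [-1, -0.75, 0, 0, 0, 0]

```text
time: 1.5
ee_pos: [0.3965, 0.3042, 0.405]
eef_rot: [0.134, 0.991, 0.0, 0.0]
ft_force: [-0.1, -0.7, -0.2]
width: 0.0869
grip_force: 0.0
```

Call:
play_rows:
  series:
    - [-0.2, -0.15, 0, 0, 0, 0]
    - [-0.4, -0.3, 0, 0, 0, 0]
    - [-0.6, -0.45, 0, 0, 0, 0]
    - [-0.8, -0.6, 0, 0, 0, 0]
    - [-1, -0.75, 0, 0, 0, 0]

```text
time: 2.0
ee_pos: [0.5111, 0.1558, 0.405]
eef_rot: [0.134, 0.991, 0.0, 0.0]
ft_force: [0.1, -0.2, -0.4]
width: 0.0868
grip_force: 0.0
```

```bash
cat >> h.py <<'E'
def wpx(uv,z,s):
    c=vision.calibration('wrist'); K=np.array([[c['fx'],0,c['cx']],[0,c['fy'],c['cy']],[0,0,1.]]); T=np.array(c['T_tool_cam'])
    n=cv2.undistortPoints(np.array([[uv]],float),K,np.array(c['D'],float))[0,0]
    W=R.from_quat(s['eef_rot']).as_matrix(); o=W@T[:3,3]+s['ee_pos']; d=W@T[:3,:3]@np.array([*n,1])
    return o+d*(z-o[2])/d[2]
E
python3 - <<'E'
from h import *
vision.camera("top")
s=status.read_state(); im=vision.camera("wrist"); cv2.imwrite("pics/w0.png",im)
print(s['time'],np.round(s['ee_pos'],4),np.round(s['eef_rot'],4),np.round(s['joint_positions'],3),s['ft_force'])
for w in("blue_knob","blue_cap"):
  for d in spotter.boxes_of("wrist",w): print(w,np.round(d['point'],3),d['conf'])
print(px2plane("scene",(363.2,194.2),.164),px2plane("top",(224.4,238.6),.164),px2plane("top",(226.3,239.2),.14))
E
```

```text
2.05 [0.5139 0.15   0.4051] [ 1.378e-01  9.905e-01 -9.000e-04  1.300e-03] [-0.702  0.129  0.364  1.718 -0.045  1.302  0.966] [ 0.52316989 -5.4266758  -0.65917595]
blue_knob [0.52  0.136 0.142] 0.89
blue_cap [0.52  0.138 0.14 ] 0.59
[0.53317394 0.13071612 0.164     ] [0.52932054 0.13333162 0.164     ] [0.5294827  0.13269421 0.14      ]
```

View pics/w0.png

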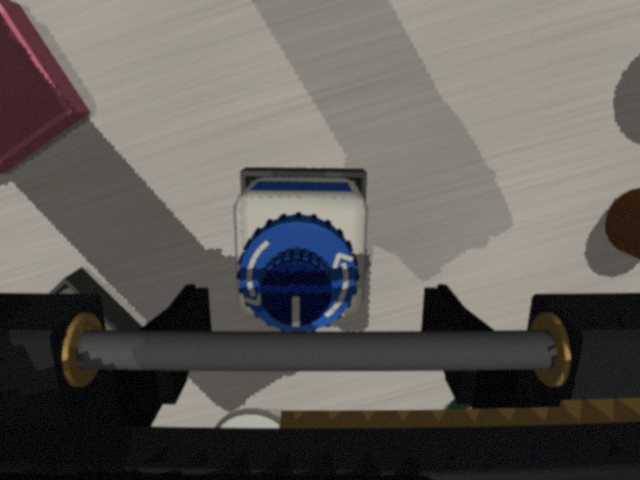

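The wrist view shows the blue rim centred near (298,273) and the knob near (296,290). The arm was still settling in that picture, so I'll measure again now that it has stopped.

Run:
```python
from h import *
for i in range(3):
    s=status.read_state(); im=vision.camera("wrist")
print(s['time'],np.round(s['ee_pos'],4),np.round(s['eef_rot'],4),np.round(s['ft_force'],1))
hsv=cv2.cvtColor(im,cv2.COLOR_BGR2HSV); m=cv2.inRange(hsv,(100,120,30),(130,255,255)); m[:205]=0; m[332:]=0; m[:,:228]=0;m[:,372:]=0
m=cv2.morphologyEx(m,cv2.MORPH_OPEN,np.ones((3,3),np.uint8))
c=max(cv2.findContours(m,0,2)[0],key=cv2.contourArea); (x,y),rad=cv2.minEnclosingCircle(c)
print(x,y,rad,wpx((x,y),.14,s),np.linalg.norm(wpx((x+rad,y),.14,s)-wpx((x-rad,y),.14,s)))
cv2.imwrite("pics/w1.png",im)
for d in spotter.regions_of("wrist","blue_knob"):
    p=d['pixels'];v,u=np.where(p);print(d['conf'],u.min(),u.max(),v.min(),v.max(),wpx((u.mean(),v.mean()),.15,s))
for d in spotter.boxes_of("wrist","blue_knob"):print(d['point'])
```

```text
2.3 [0.5098 0.1582 0.4047] [ 1.338e-01  9.910e-01  2.000e-04 -2.000e-04] [1.  0.7 1.6]
283.0 278.0 58.69422149658203 [0.52106935 0.13453605 0.14      ] 0.07075828519517954
0.82 225 346 223 331 [0.51981752 0.1372659  0.15      ]
[0.5171, 0.1395, 0.1406]
```

```bash
cat >> h.py <<'E'
def proj(name,P,s=None):
    if name!='wrist':
        K,D,rv,t=fixed(name)
    else:
        c=vision.calibration('wrist'); K=np.array([[c['fx'],0,c['cx']],[0,c['fy'],c['cy']],[0,0,1.]]); D=np.array(c['D'],float)
        W=np.eye(4); W[:3,:3]=R.from_quat(s['eef_rot']).as_matrix(); W[:3,3]=s['ee_pos']
        M=np.linalg.inv(W@np.array(c['T_tool_cam'])); rv=R.from_matrix(M[:3,:3]).as_rotvec(); t=M[:3,3]
    return cv2.projectPoints(np.array(P,float),rv,t,K,D)[0][:,0]
def overlay(name,im,cs,s,box,f):
    u,v,w,h=box; o=cv2.resize(im[v:v+h,u:u+w],None,fx=f,fy=f,interpolation=cv2.INTER_CUBIC); a=np.linspace(0,2*np.pi,60)
    for c,col in cs:
        for rr,z in((.036,.14),(.02,.164)):
            p=proj(name,np.c_[c[0]+rr*np.cos(a),c[1]+rr*np.sin(a),a*0+z],s); p=(p-[u,v]+.5)*f
            cv2.polylines(o,[np.int32(p)],True,col,1)
    return o
E
python3 - <<'E'
from h import *
s=status.read_state(); im=vision.camera("wrist")
cs=(((.5295,.133),(0,255,0)),((.521,.1345),(0,0,255)))
a=overlay("wrist",im,cs,s,(183,160,200,200),2)
b=overlay("top",cv2.imread("pics/top0.png"),cs,s,(195,208,66,66),6)
d=overlay("scene",cv2.imread("pics/scene0.png"),cs,s,(330,178,66,66),6)
o=np.hstack([cv2.resize(i,(400,400)) for i in(a,b)]); cv2.imwrite("pics/o.png",o)
cv2.imwrite("pics/o.png",cv2.resize(np.hstack([o,cv2.resize(d,(400,400))]),(798,266)))
cv2.imwrite("pics/o2.png",np.hstack([a,cv2.resize(b,(400,400))]))
print(np.array(vision.calibration('wrist')['T_tool_cam']).round(3))
E
```

```text
[[-0.    -0.963 -0.269  0.073]
 [ 1.    -0.    -0.001  0.   ]
 [ 0.001 -0.269  0.963  0.02 ]
 [ 0.     0.     0.     1.   ]]
```

View pics/o2.png

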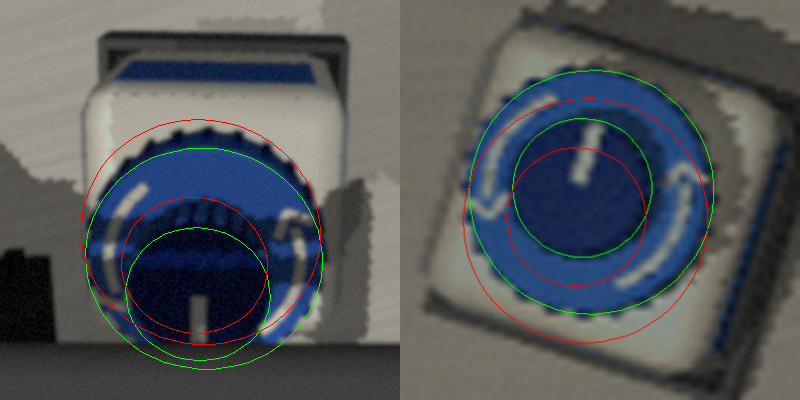

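The overlay shows the green guess (0.5295, 0.133) fitting rim and knob in both views. Next I centre over it and pre-turn clockwise so the last joint has room.

Call:
play_rows:
  series:
    - [-0.08, -0.06, 0, 0, 0, 0.27]
    - [-0.167, -0.125, 0, 0, 0, 0.54]
    - [-0.167, -0.125, 0, 0, 0, 0.8]
    - [-0.167, -0.125, 0, 0, 0, 0.8]
    - [-0.167, -0.125, 0, 0, 0, 0.8]

```text
time: 3.0
ee_pos: [0.5292, 0.1331, 0.4047]
eef_rot: [0.335, 0.942, 0.0, -0.0]
ft_force: [0.3, -0.6, -0.7]
width: 0.0867
grip_force: 0.0
```

Run:
```python
from h import *
for i in range(3): im=vision.camera("top")
s=status.read_state()
print(s['time'],np.round(s['ee_pos'],4),np.round(s['eef_rot'],4),np.round(s['ft_force'],1),np.round(s['joint_positions'],2))
W=R.from_quat(s['eef_rot']).as_matrix(); print(W.round(4))
print(W.T@(np.array([.5293,.1332,s['ee_pos'][2]])-s['ee_pos'])/.15)
```

```text
3.15 [0.5293 0.1329 0.4048] [ 3.360e-01  9.419e-01  1.000e-04 -1.000e-04] [-0.   0.4  0.5] [-0.7   0.16  0.41  1.69 -0.06  1.31  0.61]
[[-7.742e-01  6.329e-01 -0.000e+00]
 [ 6.329e-01  7.742e-01  3.000e-04]
 [ 2.000e-04  2.000e-04 -1.000e+00]]
[1.15244856e-03 1.71447603e-03 5.72141046e-07]
```

Call:
play_rows:
  series:
    - [0, 0, 0.15, 0, 0, 0]
    - [0, 0, 0.3, 0, 0, 0]
    - [0, 0, 0.42, 0, 0, 0]
    - [0, 0, 0.5, 0, 0, 0]
    - [0, 0, 0.5, 0, 0, 0]

```text
time: 3.65
ee_pos: [0.529, 0.1325, 0.3284]
eef_rot: [0.337, 0.942, -0.001, -0.001]
ft_force: [0.2, 0.5, 1.2]
width: 0.087
grip_force: 0.0
```

Call:
play_rows:
  series:
    - [0, 0, 0, 0, 0, 0]
    - [0, 0, 0, 0, 0, 0]
    - [0, 0, 0, 0, 0, 0]
    - [0, 0, 0, 0, 0, 0]
    - [0, 0, 0, 0, 0, 0]
  fingers: -1
  squeeze: 20

```text
time: 4.15
ee_pos: [0.5295, 0.1325, 0.33]
eef_rot: [0.338, 0.941, 0.0, 0.0]
ft_force: [-0.2, -0.1, 0.4]
width: 0.0551
grip_force: 0.0
```

Call:
play_rows:
  series:
    - [0, 0, 0, 0, 0, 0]
    - [0, 0, 0, 0, 0, 0]
    - [0, 0, 0, 0, 0, 0]

```text
time: 4.45
ee_pos: [0.5296, 0.1327, 0.3299]
eef_rot: [0.337, 0.941, 0.0, 0.0]
ft_force: [1.3, 2.1, 0.0]
width: 0.0391
grip_force: 20.0
```

Run:
```python
from h import *
s=status.read_state()
print(s['time'],np.round(s['ee_pos'],4),np.round(s['ft_force'],1),np.round(s['torque'],2),s['width'])
im=vision.camera("wrist"); cv2.imwrite("pics/w2.png",im)
```

```text
4.45 [0.5296 0.1327 0.3299] [1.3 2.1 0. ] [ 0.2  -0.31 -0.03] 0.03914385835695868
```

View pics/w2.png

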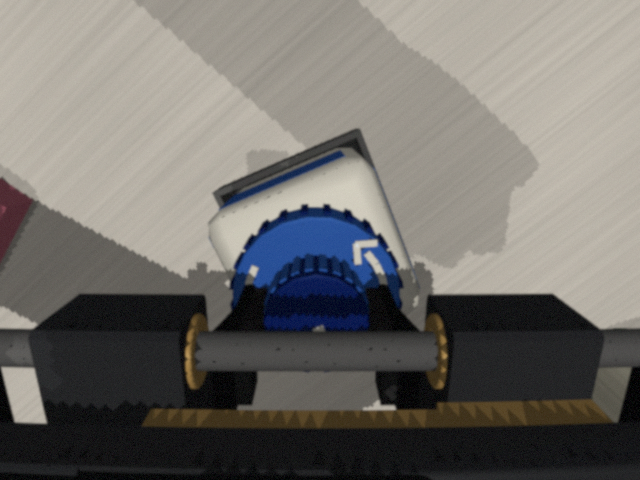

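The wrist view shows the fingers closed on both sides of the dark blue knob, at about (250,320) and (385,320), with 39 mm width. Pressing down now.

Call:
play_rows:
  series:
    - [0, 0, 0.03, 0, 0, 0]
    - [0, 0, 0.055, 0, 0, 0]
    - [0, 0, 0.08, 0, 0, 0]
    - [0, 0, 0.08, 0, 0, 0]
    - [0, 0, 0.08, 0, 0, 0]

```text
time: 5.0
ee_pos: [0.5299, 0.1323, 0.3197]
eef_rot: [0.338, 0.941, 0.001, 0.001]
ft_force: [-4.3, -0.8, 17.9]
width: 0.0395
grip_force: 20.0
```

Call:
play_rows:
  series:
    - [0, 0, 0.01, 0, 0, 0]
    - [0, 0, 0.02, 0, 0, 0]
    - [0, 0, 0.02, 0, 0, 0]
    - [0, 0, 0.02, 0, 0, 0]

```text
time: 5.4
ee_pos: [0.5301, 0.132, 0.3183]
eef_rot: [0.338, 0.941, 0.001, 0.001]
ft_force: [-11.1, -3.9, 33.3]
width: 0.0397
grip_force: 26.2
```

Call:
play_rows:
  series:
    - [0, 0, -0.005, 0, 0, -0.2]
    - [0, 0, -0.005, 0, 0, -0.4]
    - [0, 0, -0.005, 0, 0, -0.6]
    - [0, 0, -0.005, 0, 0, -0.8]
    - [0, 0, -0.005, 0, 0, -0.8]
  squeeze: 30

```text
time: 5.9
ee_pos: [0.5303, 0.1327, 0.3184]
eef_rot: [0.133, 0.991, 0.001, 0.002]
ft_force: [-3.6, 0.2, 21.1]
width: 0.0394
grip_force: 30.0
```

Run:
```python
from h import *
s=status.read_state()
print(s['time'],np.round(s['ee_pos'],4),np.round(s['ft_force'],1),np.round(s['torque'],2),s['width'],s['joint_positions'][6])
im=vision.camera("wrist"); a=im[180:340,180:460]
im2=vision.camera("scene"); b=im2[150:270,300:440]
cv2.imwrite("pics/w3.png",np.hstack([cv2.resize(a,(420,240)),cv2.resize(b,(280,240))]))
```

```text
5.9 [0.5303 0.1327 0.3184] [-3.6  0.2 21.1] [0.02 0.98 0.09] 0.03935646603176825 1.0490816948457826
```

View pics/w3.png

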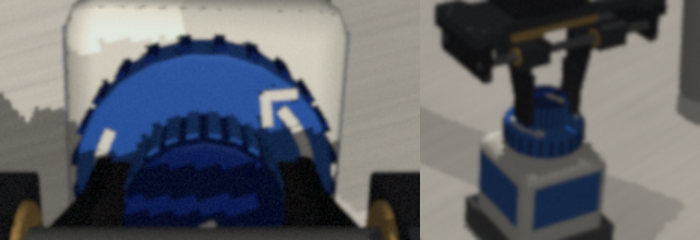

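The arrow head stays by the right finger at (280,105) in the crop while the tub has rotated behind it, so the cap is turning with the gripper. Turning continues.

Call:
play_rows:
  series:
    - [0, 0, 0, 0, 0, -0.2]
    - [0, 0, 0, 0, 0, -0.4]
    - [0, 0, 0, 0, 0, -0.6]
    - [0, 0, 0, 0, 0, -0.8]
    - [0, 0, 0, 0, 0, -0.8]

```text
time: 6.5
ee_pos: [0.5303, 0.1335, 0.3185]
eef_rot: [-0.077, 0.997, 0.002, 0.002]
ft_force: [-4.3, 3.5, 21.2]
width: 0.039
grip_force: 33.8
```

Call:
play_rows:
  series:
    - [0, 0, 0, 0, 0, -0.2]
    - [0, 0, 0, 0, 0, -0.4]
    - [0, 0, 0, 0, 0, -0.6]
    - [0, 0, 0, 0, 0, -0.75]
    - [0, 0, 0, 0, 0, -0.75]

```text
time: 7.0
ee_pos: [0.5301, 0.1342, 0.3184]
eef_rot: [-0.27, 0.963, 0.002, 0.002]
ft_force: [-4.6, 5.9, 20.8]
width: 0.0393
grip_force: 33.4
```

Run:
```python
from h import *
s=status.read_state()
print(s['time'],np.round(s['ee_pos'],4),np.round(s['ft_force'],1),np.round(s['torque'],2),s['width'],s['joint_positions'][6])
```

```text
7.0 [0.5301 0.1342 0.3184] [-4.6  5.9 20.8] [1.43 1.21 0.  ] 0.03932276494365724 1.8395779657028763
```

Call:
play_rows:
  series:
    - [0, 0, 0, 0, 0, -0.08]
    - [0, 0, 0, 0, 0, -0.16]
    - [0, 0, 0, 0, 0, -0.16]

```text
time: 7.3
ee_pos: [0.5302, 0.1345, 0.3184]
eef_rot: [-0.309, 0.951, 0.002, 0.003]
ft_force: [-3.0, 6.9, 19.0]
width: 0.0396
grip_force: 33.6
```

Run:
```python
from h import *
s=status.read_state()
print(s['time'],np.round(s['ee_pos'],4),np.round(s['eef_rot'],3),np.round(s['ft_force'],1),np.round(s['torque'],2),s['width'],s['joint_positions'][6])
```

```text
7.3 [0.5302 0.1345 0.3184] [-0.309  0.951  0.002  0.003] [-3.   6.9 19. ] [ 1.97  0.73 -0.65] 0.039617624829685644 1.9193824252300273
```

The stop is felt: 0.65 N m against the turn. Letting it rise, then opening.

Call:
play_rows:
  series:
    - [0, 0, -0.03, 0, 0, 0]
    - [0, 0, -0.06, 0, 0, 0]
    - [0, 0, -0.085, 0, 0, 0]
    - [0, 0, -0.085, 0, 0, 0]
  squeeze: 15

```text
time: 7.7
ee_pos: [0.5302, 0.1346, 0.3301]
eef_rot: [-0.309, 0.951, 0.001, 0.003]
ft_force: [3.1, 9.1, 3.1]
width: 0.0397
grip_force: 15.0
```

Call:
play_rows:
  series:
    - [0, 0, 0, 0, 0, 0]
    - [0, 0, 0, 0, 0, 0]
    - [0, 0, 0, 0, 0, 0]
    - [0, 0, 0, 0, 0, 0]
    - [0, 0, 0, 0, 0, 0]
  fingers: 1

```text
time: 8.2
ee_pos: [0.5294, 0.1322, 0.328]
eef_rot: [-0.308, 0.952, -0.0, -0.0]
ft_force: [-0.0, -0.9, 0.1]
width: 0.0717
grip_force: 0.0
```

Call:
play_rows:
  series:
    - [0, 0, 0, 0, 0, 0]
    - [0, 0, 0, 0, 0, 0]
    - [0, 0, 0, 0, 0, 0]

```text
time: 8.5
ee_pos: [0.5295, 0.1324, 0.3282]
eef_rot: [-0.308, 0.951, 0.0, -0.0]
ft_force: [0.3, 0.1, -0.3]
width: 0.0861
grip_force: 0.0
```

Call:
play_rows:
  series:
    - [0, 0, -0.1, 0, 0, 0]
    - [0, 0, -0.3, 0, 0, 0]
    - [0, 0, -0.6, 0, 0, 0]
    - [0, 0, -0.9, 0, 0, 0]
    - [0, 0, -0.9, 0, 0, 0]

```text
time: 9.0
ee_pos: [0.5302, 0.1323, 0.4697]
eef_rot: [-0.308, 0.952, 0.0, 0.005]
ft_force: [0.4, -0.5, 0.2]
width: 0.0869
grip_force: 0.0
```

Run:
```python
from h import *
for i in range(3): vision.camera("top")
s=status.read_state(); w=vision.camera("wrist"); b=vision.camera("scene"); t=vision.camera("top")
print(s['time'],np.round(s['ee_pos'],4),np.round(s['ft_force'],1),s['width'])
for d in spotter.boxes_of("top","jug"): print(d)
K=lambda i:cv2.resize(i,(380,285))
old=cv2.imread("pics/scene0.png")
cv2.imwrite("pics/f.png",np.vstack([np.hstack([K(w),K(t)]),np.hstack([K(b[170:290,290:450]),K(old[170:290,290:450])])]))
```

```text
9.15 [0.5294 0.1324 0.4628] [-0.1 -0.2 -0.1] 0.08736922011767684
{'point': [0.7536, 0.0148, 0.0434], 'conf': 0.58}
```

View pics/f.png

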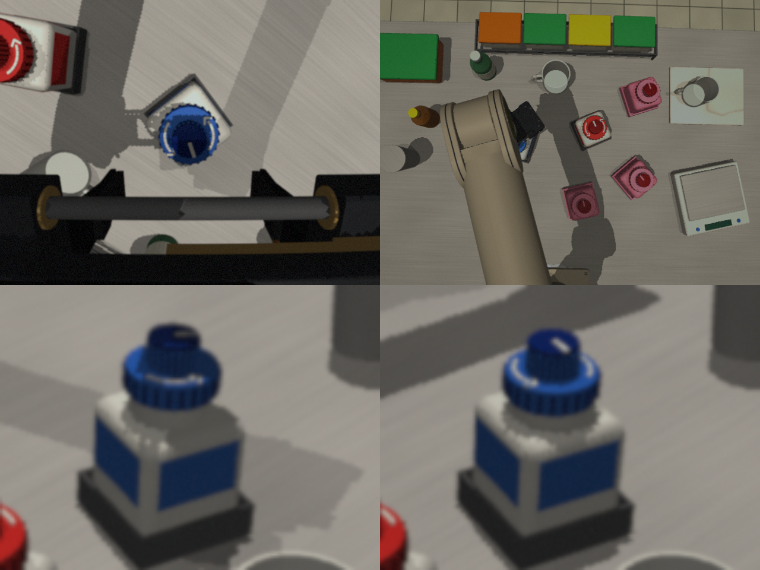

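The final pictures show the cap turned by about 70° and standing about 5 px higher than before (knob top row 325 against 330), which is roughly 5 mm. The jug and the red tub are unmoved.

```bash
python3 -c "
from bench import job; print(job.close_job())"
```

```text
the job is handed in; nothing more can be done
None
```

The blue cap was pressed down, turned anticlockwise to its stop and released; it now stands about 5 mm higher, open, with the red tub and jug untouched, and the job was handed in at about 9 s.

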